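# Clear the bushing stand and hold the guide rod threaded through it

### The arm

A 6-joint arm with a two-finger parallel gripper is mounted at the origin on the work surface. World frame = base frame: x ahead of the robot, y to its left, z up, the work surface at z = 0. Lengths are in m, angles in rad, forces in N, time in s.
With the tool pointing down it reaches from about 0.25 to 0.775 m from the base axis. Payload 4 kg.
Tool frame: the origin (TCP) lies midway between the tips of the shut fingers; the grasp point (between the pads) lies 19 mm behind it; z points along the fingers, y is the line along which they close (so a half turn about z gives the same grasp; the last joint's range is limited). The gripper opens to 94 mm and grips with 3 to 60 N. Pads are 16 mm wide; open, the fingers measure 119 mm over their backs; the gripper's body (75 mm by 177 mm) begins 78 mm behind the grasp point.
Start: joints at [-1.45, 0.087, 1.371, -0, 1.684, -0.103], TCP at [0.122, -0.536, 0.206] pointing down, gripper open.
Joint ranges: [-3.1, 3.1], [-0.76, 2.03], [0.27, 2.55], [-1.08, 4.22], [0.17, 2.65], [-2.57, 2.57]. Speed limits (rad/s): [2.79, 2.79, 3.14, 3.14, 3.14, 3.14].

### API

Orientations are given as [roll, pitch, yaw] about the fixed x, y, z axes, in that order (R = Rz(yaw) Ry(pitch) Rx(roll)).
In Python, from bench import get_obs, snapshot, close_job gives the robot as it stands. The module is installed in compiled form; this text tells all that it offers.
- The arm moves only by the tool drive_tool, never from a script. Its argument "commands" is a list of rows, each a list of 6 numbers: the shift along the tool's x, y, z in units of 0.04 m (1.0 is 0.04 m), then the turn, a rotation vector about the tool's x, y, z in units of 0.1 rad (1.0 is 0.1 rad). In form: [[dx, dy, dz, wx, wy, wz], ...]. A call has 1 to 20 rows; each row shifts and turns the commanded pose from where the row before left it, along the tool's axes as they then stand; what a row does not reach is not made up. A row lasts 1/8 s, in which the tool goes at most 62.5 mm and 10.7 degrees, less where a joint would pass 70% of its speed; a pose out of reach is approached as far as the arm can. A call with a number of a shift or a turn outside -1 to 1 is refused whole. A call with a gripper value outside its range is refused whole. "gripper" is the closure, from 0 (fully open) to 1 (shut), set as the call begins (left out, the last holds). The fingers move at their own pace and stop on an object; the grip force is fixed at half the most. Time passes only in rows, so rows that do not move let the fingers close. It gives the time, the measured TCP pose, the force, the opening and the grip force at its end, in the units of the state.
- get_obs(): the state, without advancing time (a new reading comes with each control period).
- snapshot(name): name is "side" or "top"; returns a dict with "image" (384x512x3 uint8, blue, green, red), "range_z" (384x512 float32, m along the optical axis (not along the pixel's ray), 0 where there is no reading), "fx", "fy", "cx", "cy" (pixels), "rvec" (rotation vector, rad) and "tvec" (3), from world to camera coordinates, as OpenCV has them. Camera axes: x right, y down, z forward; pixel columns grow to the right and rows downward; lengths in m; the calibration is good to about 2 mm. A picture is of the moment at which its call begins.
- close_job(): hands the job in; it is judged then, once.
The state is a dict: "time": time; "joint_positions": joint angles; "qvel": joint speeds; "joint_torque": joint torques, N m; "tool_pos": TCP position; "ee_rot": TCP orientation; "wrist_force": force on the tool from outside, world axes, zero at the start; "wrist_torque": the same for the moment, N m; "width": finger opening in m; "finger_force": force on a finger pad.
Only numpy, scipy, OpenCV 4.12 (cv2) and the standard library are available. Lean on these libraries where they do the work, as an engineer would, in place of code of your own. Each camera call takes 0.05 s, during which the arm holds its last target. There are 200 camera calls.

### The job

A canister has been parked on top of the bushing stand: lift it off by its handle, keep it upright, and set it down gently on the cork mat, all of its base on the mat. Then take the long guide rod from the rack, thread it nose first from above through the upper bushing and on through the lower one, and finish while still holding it there: the nose clearly out below the lower bushing (a centimetre or more) but well short of the base plate, so that only the gripper carries the rod. Leave the short rod in the rack and everything else where it is.

Things in the scene. Friction and masses are not known exactly. Their poses are not given: they have to be found in the camera images.
- stand: Stand fixed to the bench: dark base plate 100 x 140 x 12 mm (own x, y), two 14 mm posts at y = +56 and -56 mm, two level aluminium plates 84 x 130 mm, 60 to 78 and 108 to 126 mm above the bench. Each has in its middle a flush brass bushing, bore 14.5 mm, both on one vertical axis. Origin on that axis at bench level; z up
- upper_bushing (a point): Centre of the mouth of the upper bushing, on the top face of the upper plate (126 mm above the bench); its z axis is the bore axis, up. The bore is 18 mm long
- lower_bushing (a point): Centre of the mouth of the lower bushing, on the top face of the lower plate (78 mm above the bench); bore 18 mm long, so it ends 60 mm above the bench, 48 mm above the top of the base plate
- canister: Closed steel canister, 64 mm diameter, 75 mm tall to its lid, about 0.25 to 0.5 kg, with a fixed arched carrying handle over the lid; total height 115 mm. At the start it stands on the stand's upper plate, over the bushing. Origin at the centre of its underside, z up; the handle's bar runs along its own y
- canister_handle (a point): Centre of the handle's straight bar, 110 mm above the canister's underside: a round black bar 10 mm thick running 54 mm along the canister's y, with 30 mm of free space between bar and lid (bar centre 35 mm above the lid); the bar's ends turn down into two uprights
- mat: Flat square cork mat fixed on the bench, 130 x 130 mm, 4 mm thick. Origin at the centre of its underside (bench level)
- rack: Grey rod rack, a block 130 x 50 x 50 mm (own x, y, z) fixed to the bench, with two wells 13.2 mm wide and 42 mm deep at x = +35 and -35 mm; one holds the long guide rod, the other the short rod, either way round. Origin at the centre of its underside
- guide_rod: The long guide rod, 168 mm overall, 0.1 to 0.2 kg: round steel shaft 12 mm thick, 128 mm long, with a round aluminium head 22 mm thick and 40 mm tall on top. The nose tapers over its last 8 mm to a flat 8 mm wide. Stands upright in the rack, nose down, 8 mm above the bench. Origin at the tip of the nose, z along the shaft towards the head
- guide_rod_head (a point): Centre of the long rod's head, on its axis, 148 mm from the tip of the nose; the head is the part to grip
- short_rod: The short rod, not to be used: same shape but the shaft is 70 mm (110 mm overall); stands in the other well of the rack, 70 mm from the long one, and is 58 mm lower. Origin at the tip of its nose
- casing_a: Bystander: white prototype casing, about 190 x 130 x 50 mm, loose; origin at its underside
- casing_b: Bystander: grey prototype casing, about 190 x 130 x 50 mm, loose; origin at its underside
- phone: Bystander: phone lying flat, 146 x 71 x 9 mm; origin at the centre of its underside
- tape_roll: Bystander: black tape roll lying flat, 80 mm diameter, 18 mm tall; origin at the centre of its underside
- screwdriver: Bystander: screwdriver lying on the bench along its own x, below 40 mm tall
- mug: Bystander: white mug, 76 mm diameter, 90 mm tall; origin at the centre of its underside
- screw_jar: Bystander: clear jar, 48 mm diameter, 65 mm tall; origin at the centre of its underside
Things that resemble listed ones, but are neither listed nor needed, are in the scene too. Leave any orange or yellow look-alike of the canister alone.

How it is judged:
By the outcome, as a careful person would: the job done as asked, in the order asked, and still so for the second after the job is handed in, while the arm keeps its last pose, push and grip.
It also fails if it takes over 64 s, if anything falls off the work surface, if the arm or the gripper's body presses on something with over 40 N, if the wrist force passes 120 N, or if a joint passes its speed limit or range.

## Working session

There is one attempt and no reset: what is moved stays moved. The work goes in short steps, Python scripts to look and compute and a tool call to move; the robot and the scene stay as the last step left them, time stands still between calls to the robot, and variables do not carry over. Pictures are saved under pics/ and viewed, at most 10 in all, crops included, and the job is handed in when it is done.

Besides the shell and the picture viewer there is one more tool, called as name(argument=value, ...) on one line, values as JSON. drive_tool: Moves the arm, as the interface text tells. Its arguments: {"type":"object","properties":{"commands":{"type":"array"},"gripper":{"type":"number"}},"required":["commands"]}

```bash
mkdir -p pics
cat > h.py <<'E'
import numpy as np, cv2
from bench import get_obs, snapshot, close_job
def cloud(s):
    z=s["range_z"]; v,u=np.mgrid[:384,:512]
    p=np.stack([(u-s["cx"])/s["fx"]*z,(v-s["cy"])/s["fy"]*z,z],-1)
    R=cv2.Rodrigues(np.array(s["rvec"],float))[0]; t=np.array(s["tvec"],float).ravel()
    w=(p-t)@R; w[z<=0]=np.nan
    return w
E
python3 - <<'E'
from h import *
for n in("top","side"):
    s=snapshot(n); cv2.imwrite(f"pics/{n}0.png",s["image"]); np.save(f"{n}0.npy",cloud(s)); 
    R=cv2.Rodrigues(np.array(s["rvec"]))[0]; print(n,-R.T@np.array(s["tvec"]).ravel(),s["fx"])
o=get_obs(); print(o["time"],o["tool_pos"],o["ee_rot"])
E
```

```text
top [ 0.42523532 -0.01959164  1.27546436] 392.6475470093229
side [-0.04123545  0.64937281  0.72828441] 428.4691893186635
0.1 [ 0.12200158 -0.53577214  0.20442551] [-3.13957773e+00 -2.09579171e-04  2.23770565e-01]
```

View pics/top0.png

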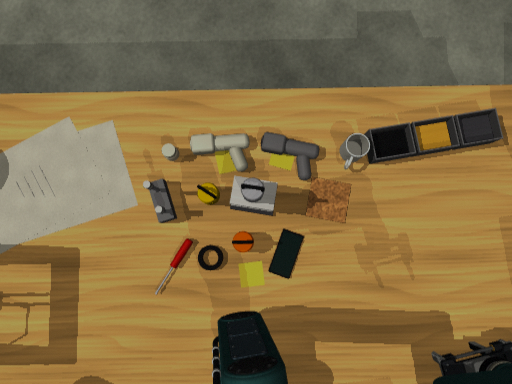

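View pics/side0.png

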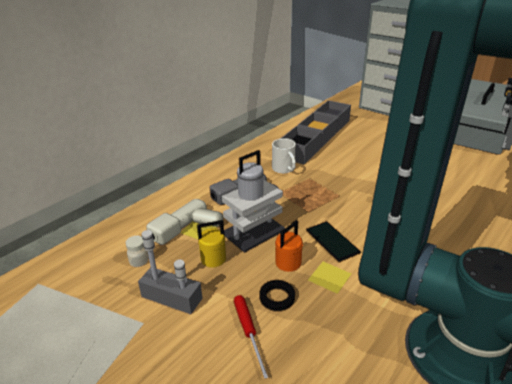

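The top view shows the canister on the stand at about (253,188), with its handle running left to right. The mat is at (328,200), and the rack at (160,200) holds two heads. The yellow (207,193) and orange (243,241) look-alikes stand nearby. In the side view the long rod is at (149,238) and the short one at (180,268).

Run:
```python
from h import *
def rect(p):
    r=cv2.minAreaRect((p[:,:2]*1000).astype(np.float32)); return np.round(r[0],1),np.round(r[1],1),round(r[2],1)
for n in("top","side"):
    w=np.load(n+"0.npy"); 
    im=cv2.imread(f"pics/{n}0.png")
    boxes={"top":dict(stand=(228,278,174,218),rack=(138,182,172,228),mat=(300,358,172,228)),
           "side":dict(stand=(215,290,145,250),rack=(130,210,225,315),mat=(280,345,175,210))}[n]
    for k,(u0,u1,v0,v1) in boxes.items():
        q=w[v0:v1,u0:u1].reshape(-1,3); c=im[v0:v1,u0:u1].reshape(-1,3).astype(int); ok=~np.isnan(q[:,0]); q=q[ok];c=c[ok]
        print(n,k,"zhist",[(round(a*.01,2),int(b)) for a,b in zip(*np.unique(np.round(q[:,2]/.01),return_counts=True))])
        def sh(name,lo,hi,m=True):
            s=q[(q[:,2]>lo)&(q[:,2]<hi)&m]
            if len(s)>4: print("  ",name,len(s),rect(s),"mean",np.round(s.mean(0)*1000,1))
        if k=="stand": sh("plate",.118,.134); sh("lid",.194,.208); sh("bar",.222,.25)
        if k=="rack": sh("block",.044,.056); sh("long",.168,.185); sh("short",.11,.126)
        if k=="mat": sh("mat",-.005,.012,(c[:,2]-c[:,0]>55)&(c[:,2]<190)) 
w=np.load("top0.npy")
im=cv2.imread("pics/top0.png"); a=cv2.resize(im[165:235,130:190],None,fx=6,fy=6,interpolation=2); b=cv2.resize(im[165:235,225:290],None,fx=6,fy=6,interpolation=2)
cv2.imwrite("pics/crop.png",np.hstack([a,b]))
print([np.round(im[v,u]) for v,u in((200,328),(190,340),(190,370),(230,320))])
```

```text
top stand zhist [(np.float64(-0.01), 22), (np.float64(-0.0), 656), (np.float64(0.01), 170), (np.float64(0.02), 20), (np.float64(0.06), 6), (np.float64(0.07), 7), (np.float64(0.08), 35), (np.float64(0.11), 6), (np.float64(0.12), 231), (np.float64(0.13), 582), (np.float64(0.14), 4), (np.float64(0.15), 9), (np.float64(0.16), 4), (np.float64(0.17), 3), (np.float64(0.18), 1), (np.float64(0.19), 28), (np.float64(0.2), 302), (np.float64(0.21), 13), (np.float64(0.22), 5), (np.float64(0.23), 4), (np.float64(0.24), 80), (np.float64(0.25), 2)]
   plate 806 (array([558.3, -21.8]), array([130. ,  84.3]), 79.6) mean [552.8 -23.4 126.3]
   lid 317 (array([562. , -18.6]), array([61. , 61.8]), 88.2) mean [559.6 -19.3 200.9]
   bar 89 (array([561.7, -20. ]), array([62. ,  9.8]), 80.3) mean [561.2 -18.9 239.5]
top rack zhist [(np.float64(-0.01), 40), (np.float64(-0.0), 1544), (np.float64(0.01), 81), (np.float64(0.02), 25), (np.float64(0.03), 27), (np.float64(0.04), 33), (np.float64(0.05), 532), (np.float64(0.06), 17), (np.float64(0.07), 5), (np.float64(0.08), 4), (np.float64(0.09), 11), (np.float64(0.1
[... 2255 characters left out ...]
.7]), array([194.6, 237.1]), 30.5) mean [567.5 255.5  48.2]
   long 81 (array([580.6, 279.7]), array([21.7, 20.7]), 43.0) mean [578.3 280.7 173.1]
   short 133 (array([558.5, 204.6]), array([ 85.3, 149.4]), 13.0) mean [535.3 252.3 115.3]
side mat zhist [(np.float64(-0.01), 33), (np.float64(-0.0), 2176), (np.float64(0.01), 24), (np.float64(0.07), 5), (np.float64(0.08), 2), (np.float64(0.11), 9), (np.float64(0.12), 11), (np.float64(0.13), 2)]
   mat 1798 (array([ 541.4, -290.7]), array([205.9, 202.3]), 37.6) mean [ 5.350e+02 -2.909e+02  1.000e-01]
[array([ 42,  84, 130], dtype=uint8), array([ 48,  95, 145], dtype=uint8), array([ 61, 118, 159], dtype=uint8), array([ 60, 119, 160], dtype=uint8)]
```

View pics/crop.png

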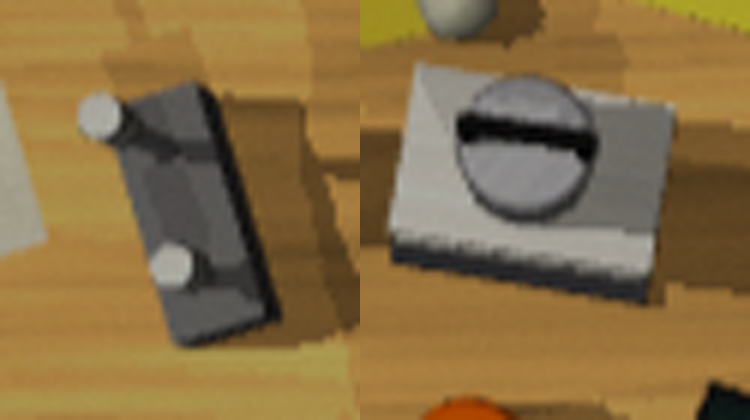

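The crop shows the long rod's head at upper left of the rack, near top pixel (147,184), and the short one below it. The handle bar runs along the stand's own y. I'll raise and turn the tool first.

drive_tool(commands=[[0,0,-0.2,0,0,-1],[0,0,-0.2,0,0,-1],[0,0,-0.2,0,0,-1],[0,0,-0.2,0,0,-1],[0,0,-0.2,0,0,-1],[0,0,-0.2,0,0,-1],[0,0,-0.2,0,0,-1],[0,0,-0.2,0,0,-1],[0,0,-0.2,0,0,-1],[0,0,-0.2,0,0,-1],[0,0,-0.2,0,0,-1],[0,0,0,0,0,-0.77],[0,0,0,0,0,0]], gripper=0)

```text
time: 1.72
tool_pos: [0.122, -0.5361, 0.293]
ee_rot: [-3.141, -0.001, 1.4]
wrist_force: [0.3, 0.2, -0.1]
width: 0.0937
finger_force: 0.0
```

```bash
cat >> h.py <<'E'
from scipy.spatial.transform import Rotation as Rn
def to(target,yaw=None):
    o=get_obs(); R=Rn.from_euler("xyz",o["ee_rot"])
    print("t",round(o["time"],2),"tcp",np.round(np.array(o["tool_pos"])*1000,1),"rot",np.round(o["ee_rot"],4),"F",np.round(o["wrist_force"],1),"w",round(float(o["width"])*1000,1),"ff",o["finger_force"])
    print("units",np.round(R.inv().apply(np.array(target)/1000-o["tool_pos"])/.04,3))
    y=o["ee_rot"][2] if yaw is None else yaw
    print("turn",np.round((R.inv()*Rn.from_euler("xyz",[np.pi,0,y])).as_rotvec()/.1,3))
E
python3 - <<'E'
from h import *
to([559.7,-19.3,290],1.401)
w=np.load("top0.npy"); im=cv2.imread("pics/top0.png")
print("mat c",w[195:206,324:334].reshape(-1,3).mean(0))
h=cv2.cvtColor(im,cv2.COLOR_BGR2HSV)[170:230,300:360]
g=cv2.cvtColor(im,cv2.COLOR_BGR2LAB)[170:230,300:360,1]
_,m=cv2.threshold(g,0,255,cv2.THRESH_OTSU)
m=cv2.morphologyEx(m,cv2.MORPH_OPEN,np.ones((3,3)))
n,l,st,_=cv2.connectedComponentsWithStats(m); k=1+st[1:,4].argmax(); print(st[k])
p=w[170:230,300:360][l==k]; p=p[~np.isnan(p[:,0])]; print(cv2.minAreaRect((p[:,:2]*1000).astype(np.float32)),p.mean(0))
E
```

```text
t 1.73 tcp [ 122.  -536.1  293. ] rot [-3.1414e+00 -8.0000e-04  1.3999e+00] F [ 0.3  0.2 -0.1] w 93.7 ff 0.0
units [14.594  8.584  0.085]
turn [-0.002 -0.008 -0.011]
mat c [ 0.54206048 -0.26635374  0.00415312]
[   6    9   45   44 1380]
((544.3157348632812, -264.43695068359375), (129.54884338378906, 129.36007690429688), 78.3348159790039) [ 0.54294467 -0.26996543  0.00425849]
```

drive_tool(commands=[[0.4,0.24,0,0,0,0],[0.96,0.565,0,0,0,0],[0.96,0.565,0,0,0,0],[0.96,0.565,0,0,0,0],[0.96,0.565,0,0,0,0],[0.96,0.565,0,0,0,0],[0.96,0.565,0,0,0,0],[0.96,0.565,0,0,0,0],[0.96,0.565,0,0,0,0],[0.96,0.565,0,0,0,0],[0.96,0.565,0,0,0,0],[0.96,0.565,0,0,0,0],[0.96,0.565,0,0,0,0],[0.96,0.565,0,0,0,0],[0.96,0.565,0,0,0,0],[0.754,0.434,0,0,0,0],[0,0,0,0,0,0],[0,0,0,0,0,0]])

```text
time: 3.98
tool_pos: [0.5585, -0.0188, 0.2934]
ee_rot: [-3.141, 0.0, 1.401]
wrist_force: [-0.1, 0.1, -0.5]
width: 0.0943
finger_force: 0.0
```

Run:
```python
from h import *
to([559.7,-19.3,217],1.401)
```

```text
t 3.98 tcp [558.5 -18.8 293.4] rot [-3.1410e+00  5.0000e-04  1.4009e+00] F [-0.1  0.1 -0.5] w 94.3 ff 0.0
units [-0.007  0.032  1.91 ]
turn [-0.006  0.005 -0.001]
```

drive_tool(commands=[[0,0.03,0.4,0,0,0],[0,0,0.5,0,0,0],[0,0,0.5,0,0,0],[0,0,0.35,0,0,0],[0,0,0.15,0,0,0],[0,0,0,0,0,0]])

```text
time: 4.72
tool_pos: [0.5602, -0.0194, 0.2172]
ee_rot: [-3.141, 0.0, 1.4]
wrist_force: [0.2, 0.7, 0.4]
width: 0.0941
finger_force: 0.0
```

drive_tool(commands=[[0,0,0,0,0,0],[0,0,0,0,0,0],[0,0,0,0,0,0],[0,0,0,0,0,0],[0,0,0,0,0,0],[0,0,0,0,0,0],[0,0,0,0,0,0],[0,0,0,0,0,0]], gripper=1)

```text
time: 5.72
tool_pos: [0.5604, -0.0193, 0.2174]
ee_rot: [-3.142, 0.0, 1.401]
wrist_force: [-0.8, -0.5, -0.3]
width: 0.0169
finger_force: 0.0
```

Run:
```python
from h import *
to([544,-265,217],1.401)
s=snapshot("side"); cv2.imwrite("pics/grasp.png",cv2.resize(s["image"][100:270,180:340],None,fx=3.5,fy=3.5))
```

```text
t 5.72 tcp [560.4 -19.3 217.4] rot [-3.1416e+00  1.0000e-04  1.4008e+00] F [-0.8 -0.5 -0.3] w 16.9 ff 0.0
units [-6.124  0.635  0.012]
turn [-0.     0.001 -0.002]
```

View pics/grasp.png

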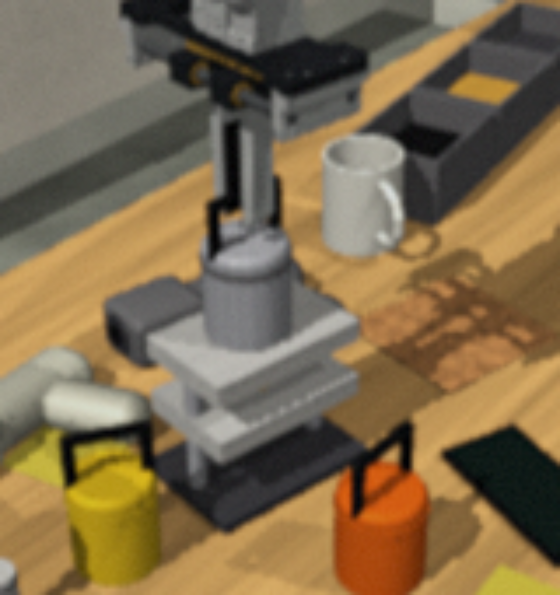

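The fingers straddle the handle bar, at about (240,200) in this crop, and are still closing with 17 mm of opening left. I'll let them finish and then lift slowly.

drive_tool(commands=[[0,0,0,0,0,0],[0,0,0,0,0,0],[0,0,0,0,0,0],[0,0,0,0,0,0],[0,0,0,0,0,0]])

```text
time: 6.4
tool_pos: [0.5603, -0.0192, 0.2174]
ee_rot: [-3.141, 0.0, 1.401]
wrist_force: [-2.0, 0.2, 0.6]
width: 0.0092
finger_force: 30.0
```

drive_tool(commands=[[0,0,-0.1,0,0,0],[0,0,-0.2,0,0,0],[0,0,-0.3,0,0,0],[0,0,-0.3,0,0,0],[0,0,-0.1,0,0,0],[0,0,0,0,0,0],[0,0,0,0,0,0]])

```text
time: 7.28
tool_pos: [0.5602, -0.0192, 0.2569]
ee_rot: [-3.141, 0.0, 1.401]
wrist_force: [-0.2, -0.2, -5.0]
width: 0.009
finger_force: 30.0
```

Run:
```python
from h import *
to([544,-265,257],1.401)
w=cloud(snapshot("side"))[120:260,200:300].reshape(-1,3)
for lo,hi in((.23,.25),(.15,.23)):
    q=w[(w[:,2]>lo)&(w[:,2]<hi)&(np.hypot(w[:,0]-.56,w[:,1]+.02)<.045)]; print(len(q),q.mean(0),q.min(0))
```

```text
t 7.28 tcp [560.2 -19.2 256.9] rot [-3.1406e+00  1.0000e-04  1.4008e+00] F [-0.2 -0.2 -5. ] w 9.0 ff 29.998721480369568
units [-6.125e+00  6.410e-01 -2.000e-03]
turn [-0.01   0.001 -0.002]
313 [ 0.55196058 -0.01453787  0.23817764] [ 0.52561297 -0.04721251  0.23013679]
611 [ 0.54282944 -0.00116852  0.19843481] [ 0.52512159 -0.03501396  0.16317906]
```

The canister is lifted, with about 5 N on the wrist. I'll carry it over to the mat with a smooth ramp.

drive_tool(commands=[[-0.1,0.01,0,0,0,0],[-0.2,0.02,0,0,0,0],[-0.3,0.03,0,0,0,0],[-0.4,0.04,0,0,0,0],[-0.5,0.05,0,0,0,0],[-0.55,0.06,0,0,0,0],[-0.55,0.06,0,0,0,0],[-0.55,0.06,0,0,0,0],[-0.55,0.06,0,0,0,0],[-0.55,0.06,0,0,0,0],[-0.5,0.05,0,0,0,0],[-0.45,0.05,0,0,0,0],[-0.35,0.04,0,0,0,0],[-0.28,0.03,0,0,0,0],[-0.18,0.02,0,0,0,0],[-0.1,0.01,0,0,0,0],[0,0,0,0,0,0],[0,0,0,0,0,0],[0,0,0,0,0,0]])

```text
time: 9.7
tool_pos: [0.5448, -0.2641, 0.2576]
ee_rot: [3.141, 0.0, 1.401]
wrist_force: [0.1, 0.4, -5.7]
width: 0.0092
finger_force: 30.0
```

Run:
```python
from h import *
to([544,-265,95],1.401)
s=snapshot("side"); cv2.imwrite("pics/over.png",cv2.resize(s["image"][90:260,220:380],None,fx=3.5,fy=3.5))
s=snapshot("top"); w=cloud(s); q=w[150:240,220:290].reshape(-1,3)
p=q[(q[:,2]>.118)&(q[:,2]<.134)]; print("plate",cv2.minAreaRect((p[:,:2]*1000).astype(np.float32)),p.mean(0))
cv2.imwrite("pics/topb.png",s["image"])
```

```text
t 9.7 tcp [ 544.8 -264.1  257.6] rot [3.1414 0.     1.4014] F [ 0.1  0.4 -5.7] w 9.2 ff 29.998739361763
units [-0.025 -0.016  4.065]
turn [0.001 0.    0.004]
plate ((558.319091796875, -21.800979614257812), (129.91029357910156, 84.59105682373047), 79.69731903076172) [ 0.55797964 -0.02185306  0.12620851]
```

View pics/over.png

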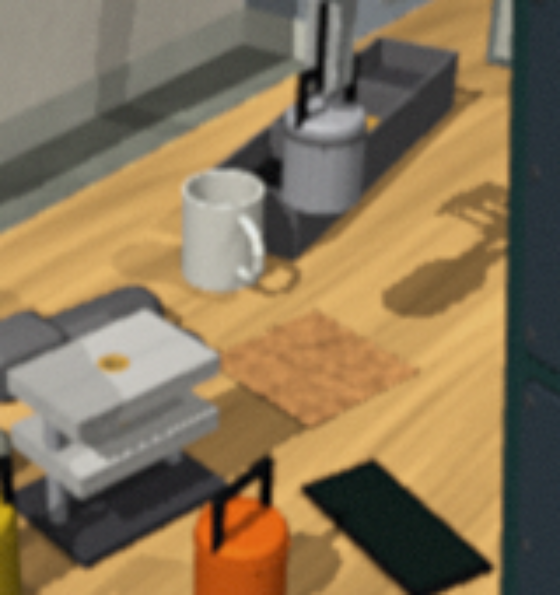

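The canister hangs upright above the mat, at (322,165) in the crop, and the upper bushing is now clear at (115,362). I'll lower it.

drive_tool(commands=[[0,0,0.15,0,0,0],[0,0,0.3,0,0,0],[0,0,0.45,0,0,0],[0,0,0.5,0,0,0],[0,0,0.5,0,0,0],[0,0,0.5,0,0,0],[0,0,0.45,0,0,0],[0,0,0.4,0,0,0],[0,0,0.3,0,0,0],[0,0,0.2,0,0,0],[0,0,0.1,0,0,0],[0,0,0.06,0,0,0],[0,0,0,0,0,0],[0,0,0,0,0,0]])

```text
time: 11.55
tool_pos: [0.545, -0.2647, 0.1017]
ee_rot: [3.141, 0.0, 1.401]
wrist_force: [1.1, -0.2, -4.3]
width: 0.0091
finger_force: 30.0
```

drive_tool(commands=[[0,0,0.04,0,0,0],[0,0,0.04,0,0,0],[0,0,0.03,0,0,0],[0,0,0,0,0,0]])

```text
time: 12.05
tool_pos: [0.5446, -0.2645, 0.0964]
ee_rot: [-3.141, -0.0, 1.401]
wrist_force: [-0.5, -0.4, -4.4]
width: 0.0092
finger_force: 30.0
```

drive_tool(commands=[[0,0,0.02,0,0,0],[0,0,0.02,0,0,0],[0,0,0,0,0,0]])

```text
time: 12.42
tool_pos: [0.5448, -0.2646, 0.0955]
ee_rot: [3.141, 0.0, 1.401]
wrist_force: [-0.1, 0.2, -3.6]
width: 0.0088
finger_force: 30.0
```

drive_tool(commands=[[0,0,0.02,0,0,0],[0,0,0.01,0,0,0],[0,0,0,0,0,0]])

```text
time: 12.8
tool_pos: [0.5452, -0.2648, 0.0955]
ee_rot: [3.14, 0.001, 1.401]
wrist_force: [-2.5, 1.4, 5.3]
width: 0.0089
finger_force: 30.0
```

Contact: the wrist now reads +5 N. I'll release and check before rising.

drive_tool(commands=[[0,0,0,0,0,0],[0,0,0,0,0,0],[0,0,0,0,0,0],[0,0,0,0,0,0],[0,0,0,0,0,0],[0,0,0,0,0,0],[0,0,0,0,0,0],[0,0,0,0,0,0],[0,0,0,0,0,0]], gripper=0)

```text
time: 13.92
tool_pos: [0.5447, -0.2646, 0.0939]
ee_rot: [3.141, 0.0, 1.401]
wrist_force: [-0.6, -0.7, 0.7]
width: 0.0929
finger_force: 0.0
```

drive_tool(commands=[[0,0,-0.2,0,0,0],[0,0,-0.4,0,0,0],[0,0,-0.7,0,0,0],[0,0,-0.8,0,0,0],[0,0,-0.8,0,0,0],[0,0,-0.7,0,0,0],[0,0,-0.4,0,0,0]])

```text
time: 14.8
tool_pos: [0.5453, -0.2648, 0.2574]
ee_rot: [3.137, 0.002, 1.401]
wrist_force: [-0.0, 0.2, -0.4]
width: 0.0938
finger_force: 0.0
```

Run:
```python
from h import *
to([581.8,279.5,255],1.401)
s=snapshot("side"); w=cloud(s); q=w[100:260,240:370].reshape(-1,3)
def r(n,p): print(n,len(p),cv2.minAreaRect((p[:,:2]*1000).astype(np.float32)) if len(p)>4 else "", p.mean(0))
near=np.hypot(q[:,0]-.545,q[:,1]+.265)<.06
r("bar",q[near&(q[:,2]>.098)&(q[:,2]<.13)]); r("lid",q[near&(q[:,2]>.073)&(q[:,2]<.085)])
for n in("side","top"):
    s=snapshot(n) if n=="top" else s
    im=s["image"].astype(int); w=cloud(s); m=(im[...,2]-im[...,0]>60)&(abs(w[...,2]-.126)<.006)&(np.hypot(w[...,0]-.558,w[...,1]+.022)<.02)
    p=w[m]; r("bush "+n,p); v,u=np.nonzero(m); print(u.mean(),v.mean(),u.min(),u.max(),v.min(),v.max())
    pl=w[(abs(w[...,2]-.126)<.007)&(np.hypot(w[...,0]-.558,w[...,1]+.022)<.08)]; r("plate "+n,pl)
```

```text
t 14.8 tcp [ 545.3 -264.8  257.4] rot [3.1373e+00 1.7000e-03 1.4008e+00] F [-0.   0.2 -0.4] w 93.8 ff 0.0
units [13.567 -1.402  0.029]
turn [ 0.043  0.017 -0.002]
bar 85 ((542.4390258789062, -263.6166687011719), (66.02429962158203, 12.506497383117676), 79.01406860351562) [ 0.54188042 -0.26098549  0.11109657]
lid 178 ((541.5956420898438, -261.6711730957031), (60.45221710205078, 58.35331726074219), 69.4405517578125) [ 0.53863007 -0.2614752   0.0768605 ]
bush side 33 ((557.2031860351562, -24.119869232177734), (20.345382690429688, 25.17036247253418), 40.992427825927734) [ 0.55770827 -0.02478786  0.12383191]
252.03030303030303 193.0909090909091 248 256 191 196
plate side 1047 ((555.4803466796875, -22.170257568359375), (133.53915405273438, 88.15956115722656), 79.80292510986328) [ 0.55325903 -0.01804111  0.12393218]
bush top 35 ((557.6502075195312, -22.536907196044922), (20.662139892578125, 21.21991539001465), 88.73457336425781) [ 0.5570603  -0.02249753  0.12589051]
253.4857142857143 192.65714285714284 250 257 189 196
plate top 1236 ((558.2925415039062, -21.783058166503906), (130.12652587890625, 84.569580078125), 79.47164154052734) [ 0.55791306 -0.02176523  0.12612571]
```

The canister stands upright near (545,-264) mm on the mat. Next, over to the long rod.

drive_tool(commands=[[0.3,-0.03,0,0.04,0,0],[0.7,-0.07,0,0,0,0],[0.95,-0.1,0,0,0,0],[0.95,-0.1,0,0,0,0],[0.95,-0.1,0,0,0,0],[0.95,-0.1,0,0,0,0],[0.95,-0.1,0,0,0,0],[0.95,-0.1,0,0,0,0],[0.95,-0.1,0,0,0,0],[0.95,-0.1,0,0,0,0],[0.95,-0.1,0,0,0,0],[0.95,-0.1,0,0,0,0],[0.95,-0.1,0,0,0,0],[0.95,-0.1,0,0,0,0],[0.7,-0.07,0,0,0,0],[0.4,-0.04,0,0,0,0],[0.07,0,0,0,0,0],[0,0,0,0,0,0],[0,0,0,0,0,0]])

```text
time: 17.27
tool_pos: [0.5811, 0.279, 0.2543]
ee_rot: [-3.138, 0.0, 1.399]
wrist_force: [-0.8, -0.1, -0.1]
width: 0.0936
finger_force: 0.0
```

Run:
```python
from h import *
to([582,279.5,137],1.401)
```

```text
t 17.27 tcp [581.1 279.  254.3] rot [-3.1378e+00  3.0000e-04  1.3994e+00] F [-0.8 -0.1 -0.1] w 93.6 ff 0.0
units [0.018 0.032 2.932]
turn [-0.038  0.003 -0.016]
```

drive_tool(commands=[[0.01,0.02,0.3,-0.038,0,0],[0,0,0.5,0,0,0],[0,0,0.6,0,0,0],[0,0,0.6,0,0,0],[0,0,0.5,0,0,0],[0,0,0.3,0,0,0],[0,0,0.13,0,0,0],[0,0,0,0,0,0],[0,0,0,0,0,0]])

```text
time: 18.4
tool_pos: [0.5823, 0.2804, 0.138]
ee_rot: [3.14, -0.001, 1.401]
wrist_force: [-0.3, 0.2, -0.0]
width: 0.0939
finger_force: 0.0
```

Run:
```python
from h import *
to([582,279.5,137],1.401)
```

```text
t 18.4 tcp [582.3 280.4 138. ] rot [ 3.1401e+00 -9.0000e-04  1.4008e+00] F [-0.3  0.2 -0. ] w 93.9 ff 0.0
units [-0.024 -0.003  0.025]
turn [ 0.015 -0.009 -0.002]
```

drive_tool(commands=[[0,0,0,0,0,0],[0,0,0,0,0,0],[0,0,0,0,0,0],[0,0,0,0,0,0],[0,0,0,0,0,0],[0,0,0,0,0,0],[0,0,0,0,0,0],[0,0,0,0,0,0],[0,0,0,0,0,0],[0,0,0,0,0,0],[0,0,0,0,0,0]], gripper=1)

```text
time: 19.77
tool_pos: [0.5817, 0.2803, 0.1369]
ee_rot: [-3.141, 0.0, 1.401]
wrist_force: [0.4, 0.0, -0.0]
width: 0.0218
finger_force: 30.0
```

drive_tool(commands=[[0,0,-0.1,0,0,0],[0,0,-0.2,0,0,0],[0,0,-0.3,0,0,0],[0,0,-0.4,0,0,0],[0,0,-0.5,0,0,0],[0,0,-0.5,0,0,0],[0,0,-0.5,0,0,0],[0,0,-0.5,0,0,0],[0,0,-0.4,0,0,0],[0,0,-0.2,0,0,0],[0,0,-0.1,0,0,0],[0,0,0,0,0,0],[0,0,0,0,0,0]])

```text
time: 21.4
tool_pos: [0.5815, 0.2802, 0.2838]
ee_rot: [-3.14, 0.001, 1.401]
wrist_force: [-0.2, -0.4, -1.8]
width: 0.0215
finger_force: 30.0
```

```bash
cat >> h.py <<'E'
def rod(s,tag,lo=.02,hi=.115):
    """shaft axis from depth + silhouette centre: points below tcp near tcp axis; lo/hi = height above the nose"""
    o=get_obs(); t=np.array(o["tool_pos"]); nose=t[2]-.129
    w=cloud(s); R=cv2.Rodrigues(np.array(s["rvec"],float))[0]; C=-R.T@np.array(s["tvec"],float).ravel()
    m=(np.hypot(w[...,0]-t[0],w[...,1]-t[1])<.025)&(w[...,2]>nose+lo)&(w[...,2]<nose+hi)
    v,u=np.nonzero(m); rows=[]
    for r in np.unique(v):
        c=u[v==r]; q=w[r,c]
        d=C[:2]-q[:,:2].mean(0); n=d/np.linalg.norm(d)
        # silhouette axis: mid-column, push back from the front face (0.785 r mean depth)
        rows.append(np.r_[q[:,:2].mean(0)-n*.006*.785,q[:,2].mean(),len(c)])
    a=np.array(rows); k=a[:,3]>=np.median(a[:,3])-1; a=a[k]
    fx=np.polyfit(a[:,2],a[:,0],1); fy=np.polyfit(a[:,2],a[:,1],1)
    print(tag,len(a),"tilt mrad",np.round([fx[0]*1e3,fy[0]*1e3],1),"at nose",np.round([np.polyval(fx,nose)*1e3,np.polyval(fy,nose)*1e3],1),"mid",np.round(a[:,:3].mean(0)*1e3,1),"cols",a[:,3].mean())
    # tilt from the pixel line alone, against the projected vertical through tcp
    z=np.linspace(nose+lo,nose+hi,5); P=np.c_[np.full(5,t[0]),np.full(5,t[1]),z]
    uv=cv2.projectPoints(P,np.array(s["rvec"],float),np.array(s["tvec"],float),np.array([[s["fx"],0,s["cx"]],[0,s["fy"],s["cy"]],[0,0,1.]]),None)[0][:,0]
    mid=np.array([[r,u[v==r].mean()] for r in np.unique(v)]); g=np.polyfit(mid[:,0],mid[:,1],1)
    print("  tcp-line u",np.round(uv[:,0],2),"rod u",np.round(np.polyval(g,uv[:,1]),2),"v",np.round(uv[:,1]))
E
python3 - <<'E'
from h import *
to([557.2,-22,285],1.401)
s=snapshot("side"); cv2.imwrite("pics/lift.png",cv2.resize(s["image"][120:330,90:250],None,fx=2.8,fy=2.8)); rod(s,"side")
E
```

```text
t 21.4 tcp [581.5 280.2 283.8] rot [-3.1399e+00  1.0000e-03  1.4008e+00] F [-0.2 -0.4 -1.8] w 21.5 ff 29.999603927135468
units [-7.548  0.679 -0.023]
turn [-0.017  0.01  -0.002]
side 38 tilt mrad [ 5.1 -2.1] at nose [580.9 279.3] mid [581.3 279.2 224.1] cols 6.105263157894737
  tcp-line u [145.73 143.88 141.97 140.   137.96] rod u [146.09 144.34 142.53 140.66 138.73] v [233. 224. 214. 205. 194.]
```

View pics/lift.png

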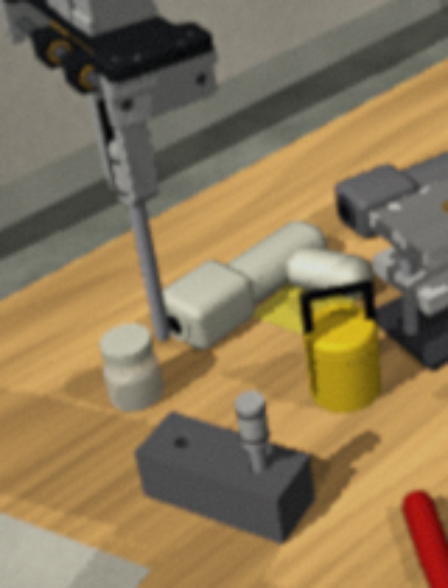

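The long rod is held, its shaft from (135,205) to (163,338) in the crop. It hangs close to vertical, and the short rod stays in the rack. Moving over the bushing.

drive_tool(commands=[[-0.1,0.01,0,0,0,0],[-0.25,0.02,0,0,0,0],[-0.4,0.04,0,0,0,0],[-0.5,0.05,0,0,0,0],[-0.6,0.05,0,0,0,0],[-0.6,0.05,0,0,0,0],[-0.6,0.06,0,0,0,0],[-0.6,0.06,0,0,0,0],[-0.6,0.06,0,0,0,0],[-0.6,0.06,0,0,0,0],[-0.6,0.05,0,0,0,0],[-0.6,0.05,0,0,0,0],[-0.5,0.05,0,0,0,0],[-0.4,0.03,0,0,0,0],[-0.3,0.02,0,0,0,0],[-0.2,0.02,0,0,0,0],[-0.1,0,0,0,0,0],[0,0,0,0,0,0],[0,0,0,0,0,0]])

```text
time: 23.82
tool_pos: [0.5575, -0.0215, 0.2848]
ee_rot: [-3.141, -0.0, 1.402]
wrist_force: [-0.0, -0.2, -1.3]
width: 0.0217
finger_force: 30.0
```

Run:
```python
from h import *
to([557.2,-22,260],1.401)
ims=[]
for i in range(3):
    s=snapshot("side"); rod(s,"side")
im=s["image"]; cv2.imwrite("pics/aim.png",cv2.resize(im[120:220,205:305],None,fx=6,fy=6,interpolation=2))
K=np.array([[s["fx"],0,s["cx"]],[0,s["fy"],s["cy"]],[0,0,1.]])
print(cv2.projectPoints(np.array([[.5572,-.022,.126],[.5672,-.022,.126],[.5572,-.012,.126]]),np.array(s["rvec"],float),np.array(s["tvec"],float),K,None)[0][:,0])
w=cloud(s); 
mm=(im[...,2].astype(int)-im[...,0]>60)&(abs(w[...,2]-.126)<.006)&(np.hypot(w[...,0]-.558,w[...,1]+.022)<.02); v,u=np.nonzero(mm); print(len(u),u.min(),u.max(),v.min(),v.max(),u.mean(),v.mean(),w[mm].mean(0))
```

```text
t 23.82 tcp [557.5 -21.5 284.8] rot [-3.1413e+00 -1.0000e-04  1.4015e+00] F [-0.  -0.2 -1.3] w 21.7 ff 29.99963879585266
units [-0.013 -0.005  0.621]
turn [-0.003 -0.001  0.005]
side 34 tilt mrad [14.1  2.5] at nose [556.5 -22.9] mid [557.4 -22.7 224.5] cols 4.970588235294118
  tcp-line u [250.75 250.51 250.28 250.03 249.78] rod u [251.28 250.95 250.61 250.27 249.91] v [176. 168. 159. 151. 142.]
side 34 tilt mrad [10.5  4.7] at nose [556.3 -22.6] mid [557.  -22.3 224.9] cols 5.0
  tcp-line u [250.76 250.53 250.29 250.04 249.79] rod u [251.28 250.96 250.63 250.29 249.94] v [176. 168. 159. 151. 142.]
side 34 tilt mrad [13.3 -0.9] at nose [556.2 -22.4] mid [557.2 -22.5 224.7] cols 5.0
  tcp-line u [250.78 250.55 250.31 250.06 249.81] rod u [251.36 250.98 250.59 250.19 249.78] v [176. 168. 159. 151. 142.]
[[251.44203232 192.92093516]
 [248.46273803 191.54455032]
 [248.83929635 194.64764451]]
30 248 256 191 195 251.9 192.96666666666667 [ 0.55841425 -0.02510035  0.1237459 ]
```

View pics/aim.png

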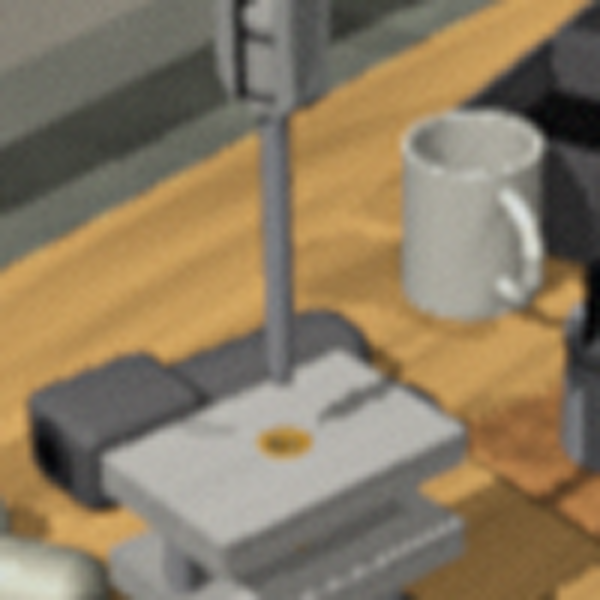

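The shaft runs from (275,115) to (283,380) in the crop. Its line continues onto the bushing at (285,441), so the lateral aim is good. The camera offsets seen at the two grasps call for about 1 mm less in x. I'll correct that and lower to just above the mouth.

drive_tool(commands=[[0.01,-0.025,0.1,0,0,0],[0,0,0.2,0,0,0],[0,0,0.2,0,0,0],[0,0,0.12,0,0,0],[0,0,0.04,0,0,0],[0,0,0,0,0,0],[0,0,0,0,0,0]])

```text
time: 24.85
tool_pos: [0.5567, -0.0215, 0.2589]
ee_rot: [3.141, 0.0, 1.401]
wrist_force: [-0.4, 1.2, -1.8]
width: 0.0217
finger_force: 30.0
```

Run:
```python
from h import *
to([556.5,-21,258],1.401)
s=snapshot("side"); rod(s,"side")
t=snapshot("top")
a=cv2.resize(s["image"][150:220,225:285],None,fx=8,fy=8,interpolation=2)
b=cv2.resize(t["image"][160:230,240:270],None,fx=8,fy=8,interpolation=2)
cv2.imwrite("pics/aim2.png",np.hstack([a,b]))
```

```text
t 24.85 tcp [556.7 -21.5 258.9] rot [3.1410e+00 1.0000e-04 1.4008e+00] F [-0.4  1.2 -1.8] w 21.7 ff 29.999684393405914
units [ 0.011 -0.007  0.022]
turn [ 0.006  0.001 -0.002]
side 33 tilt mrad [-7.3 -9.5] at nose [557.  -21.7] mid [556.5 -22.3 198.7] cols 4.818181818181818
  tcp-line u [251.23 251.01 250.78 250.54 250.3 ] rod u [251.22 251.19 251.16 251.12 251.08] v [185. 177. 169. 160. 151.]
```

View pics/aim2.png

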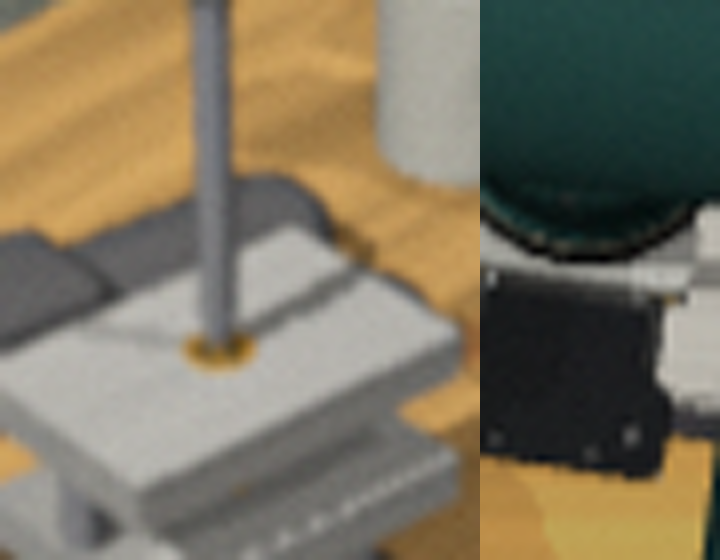

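The nose at (219,345) sits over the middle of the brass ring at (219,347); the arm hides it from the top camera. I'll go down gently and watch the force.

drive_tool(commands=[[0.01,-0.005,0.04,0,0,0],[0,0,0.04,0,0,0],[0,0,0.04,0,0,0],[0,0,0.04,0,0,0],[0,0,0,0,0,0]])

```text
time: 25.58
tool_pos: [0.5563, -0.021, 0.2518]
ee_rot: [-3.141, 0.0, 1.401]
wrist_force: [1.0, 0.5, -0.7]
width: 0.0217
finger_force: 30.0
```

drive_tool(commands=[[0,0,0.04,0,0,0],[0,0,0.04,0,0,0],[0,0,0.04,0,0,0],[0,0,0.04,0,0,0],[0,0,0,0,0,0]])

```text
time: 26.2
tool_pos: [0.5563, -0.021, 0.2454]
ee_rot: [-3.141, 0.0, 1.401]
wrist_force: [0.5, -0.3, -2.1]
width: 0.021
finger_force: 30.0
```

drive_tool(commands=[[0,0,0,0,0,0]])

```text
time: 26.32
tool_pos: [0.5564, -0.021, 0.2457]
ee_rot: [-3.141, 0.0, 1.401]
wrist_force: [0.6, 0.5, -2.5]
width: 0.0216
finger_force: 30.0
```

drive_tool(commands=[[0,0,0.06,0,0,0],[0,0,0.08,0,0,0],[0,0,0.08,0,0,0],[0,0,0.08,0,0,0],[0,0,0.08,0,0,0],[0,0,0,0,0,0],[0,0,0,0,0,0]])

```text
time: 27.2
tool_pos: [0.5564, -0.021, 0.2306]
ee_rot: [3.142, 0.0, 1.401]
wrist_force: [-0.1, -0.4, -1.3]
width: 0.0214
finger_force: 30.0
```

drive_tool(commands=[[0,0,0.08,0,0,0],[0,0,0.08,0,0,0],[0,0,0.08,0,0,0],[0,0,0.08,0,0,0],[0,0,0.06,0,0,0],[0,0,0,0,0,0],[0,0,0,0,0,0]])

```text
time: 28.08
tool_pos: [0.5565, -0.021, 0.2154]
ee_rot: [3.142, 0.0, 1.401]
wrist_force: [0.4, -0.2, -1.3]
width: 0.0217
finger_force: 30.0
```

Run:
```python
from h import *
to([556.5,-21,165],1.401)
print(get_obs()["wrist_torque"])
rod(snapshot("side"),"side",.05)
```

```text
t 28.07 tcp [556.5 -21.  215.4] rot [3.1415e+00 1.0000e-04 1.4008e+00] F [ 0.4 -0.2 -1.3] w 21.7 ff 29.999624490737915
units [1.00e-03 1.00e-03 1.26e+00]
turn [ 0.001  0.001 -0.002]
[-6.99367898e-02 -6.28255567e-02 -7.49646888e-05]
side 22 tilt mrad [15.7  4. ] at nose [555.  -22.1] mid [556.3 -21.7 169.3] cols 4.636363636363637
  tcp-line u [251.3  251.15 250.99 250.84 250.68] rod u [251.86 251.51 251.16 250.8  250.43] v [190. 184. 179. 173. 167.]
```

The rod passes freely through the upper bore with no contact force. On to the lower bushing, gently.

drive_tool(commands=[[0,0,0.06,0,0,0],[0,0,0.06,0,0,0],[0,0,0.06,0,0,0],[0,0,0.04,0,0,0],[0,0,0.04,0,0,0],[0,0,0,0,0,0]])

```text
time: 28.88
tool_pos: [0.5563, -0.021, 0.2047]
ee_rot: [-3.141, 0.0, 1.401]
wrist_force: [-0.7, -0.1, -1.5]
width: 0.0215
finger_force: 30.0
```

drive_tool(commands=[[0,0,0.04,0,0,0],[0,0,0.04,0,0,0],[0,0,0.04,0,0,0],[0,0,0.04,0,0,0],[0,0,0,0,0,0],[0,0,0,0,0,0]])

```text
time: 29.62
tool_pos: [0.5564, -0.021, 0.1985]
ee_rot: [-3.141, 0.0, 1.401]
wrist_force: [0.6, 0.1, -2.9]
width: 0.0215
finger_force: 30.0
```

drive_tool(commands=[[0,0,0.06,0,0,0],[0,0,0.06,0,0,0],[0,0,0.06,0,0,0],[0,0,0.06,0,0,0],[0,0,0.06,0,0,0],[0,0,0.06,0,0,0],[0,0,0,0,0,0]])

```text
time: 30.5
tool_pos: [0.5563, -0.021, 0.1838]
ee_rot: [-3.141, 0.0, 1.401]
wrist_force: [0.2, -0.9, -2.0]
width: 0.0214
finger_force: 30.0
```

drive_tool(commands=[[0,0,0.08,0,0,0],[0,0,0.08,0,0,0],[0,0,0.08,0,0,0],[0,0,0.08,0,0,0],[0,0,0.08,0,0,0],[0,0,0.05,0,0,0],[0,0,0,0,0,0],[0,0,0,0,0,0]])

```text
time: 31.5
tool_pos: [0.5565, -0.021, 0.1662]
ee_rot: [3.142, 0.0, 1.401]
wrist_force: [0.1, 0.4, -2.5]
width: 0.0216
finger_force: 30.0
```

Run:
```python
from h import *
to([556.5,-21,165],1.401)
print(get_obs()["wrist_torque"])
s=snapshot("side"); cv2.imwrite("pics/end.png",cv2.resize(s["image"][120:270,190:350],None,fx=4.5,fy=4,interpolation=2))
```

```text
t 31.5 tcp [556.5 -21.  166.2] rot [3.1415e+00 1.0000e-04 1.4008e+00] F [ 0.1  0.4 -2.5] w 21.6 ff 29.999733567237854
units [0.    0.001 0.03 ]
turn [ 0.001  0.001 -0.002]
[-0.0793159  -0.06820624 -0.02947325]
```

View pics/end.png

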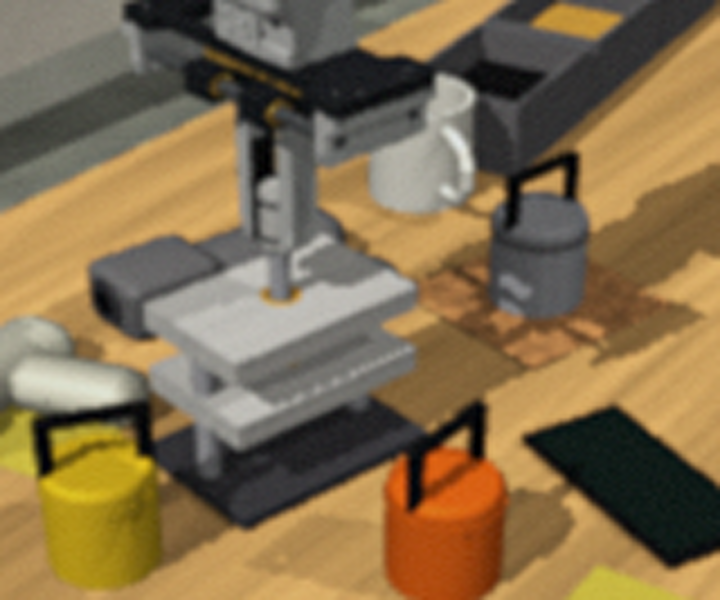

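The rod is through both bushings, with the shaft at (279,275) entering the brass ring. The wrist carries only the rod's weight, and the nose should be about 37 mm above the bench. The canister stands on the mat at (540,255). Handing in.

```bash
python3 -c "
from bench import close_job; print(close_job())"
```

```text
the job is handed in; nothing more can be done
None
```

Job handed in at about 31.5 s of the 64 s: the canister stands upright on the cork mat, and the gripper holds the long rod through both bushings, its nose about 37 mm above the bench by the tool position (the nose itself was hidden from the cameras).

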